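Push the sorting tray home in the project case

ROBOT

A 6-joint arm with a two-finger parallel gripper is mounted at the origin on the work surface. World frame = base frame: x ahead of the robot, y to its left, z up, the work surface at z = 0. Lengths are in m, angles in rad, forces in N, time in s.
With the tool pointing down it reaches from about 0.275 to 0.825 m from the base axis. Payload 4.9 kg.
Tool frame: the origin (TCP) lies on the mounting face of the last link; the fingertips stand tip_extent ahead of it and the grasp point (between the pads) lies 155 mm ahead of it (tip_extent is the distance from the TCP to the fingertips, in m); z points along the fingers, x is the direction in which the jaws open and shut, and the axes are right-handed (so a half turn about z gives the same grasp; the last joint's range is limited). The gripper opens to 85 mm and grips with 20 to 120 N. Pads are 22 mm wide; open, the fingers measure 114 mm over their backs; the gripper's body (76 mm by 85 mm) begins 54 mm behind the grasp point. The pads swing forward as they close: fully open they stand 13 mm farther back than shut.
Start: joints at [1.005, 0.326, -0.193, 1.052, 0, 1.437], TCP at [0.23, 0.5, 0.405] pointing down, gripper open.
Joint ranges: [-2.65, 2.65], [-0.97, 1.79], [-1.3, 1.35], [-1.93, 2.1], [-1.47, 1.37], [-3.14, 3.14]. Speed limits (rad/s): [2.57, 2.57, 3.14, 3.14, 3.14, 3.14].

INTERFACE

Orientations are given as a unit quaternion [x, y, z, w].
In Python, from cell import state, capture, camera_model, hand_in, tip_extent gives the robot as it stands.
- The arm moves only by the shell command python3 -m crank 'ROWS' [FORCE]. ROWS is JSON, a list of rows, each an object with "delta_pos": the shift along the world's x, y, z in m, a list of three; "roll": the turn about the world's z in degrees; "gripper": the opening, from 0 (shut) to 1 (fully open). A call has 1 to 12 rows; each row shifts and turns the commanded pose from where the row before left it; what a row does not reach is not made up. A row lasts 1/12 s, in which the tool goes at most 41.7 mm and 7.16 degrees, less where a joint would pass 70% of its speed; a pose out of reach is approached as far as the arm can. A call with a gripper value outside its range is refused whole. The fingers move at their own pace and stop on an object; FORCE is the grip in N (left out, the last holds). Time passes only in rows, so rows that do not move let the fingers close. It gives the time, the measured TCP pose, the force and the opening at its end, in the units of the state.
- state(): the state, without advancing time (a new reading comes with each control period).
- capture(name): name is "side" or "top"; returns (picture, depth): 384x512x3 uint8, red, green, blue; 384x512 float32, m along the optical axis (not along the pixel's ray), 0 where there is no reading.
- camera_model(name): a dict with "fx", "fy", "cx", "cy" (pixels), "R" (3x3) and "t" (3): a world point X has camera coordinates R X + t. Camera axes: x right, y down, z forward; pixel columns grow to the right and rows downward; lengths in m; the calibration is good to about 2 mm. A picture is of the moment at which its call begins. camera_model takes no time and is no camera call.
- hand_in(): hands the job in, once; it reports no verdict.
The state is a dict: "t": time; "joint_pos": joint angles; "joint_vel": joint speeds; "joint_efforts": joint torques, N m; "tcp_pos": TCP position; "tcp_rot": TCP orientation; "ft_force": force on the tool from outside, world axes, zero at the start; "wrist_torque": the same for the moment, N m; "opening": finger opening in m.
Only numpy, scipy, OpenCV 4.12 (cv2) and the standard library are available. Lean on these libraries where they do the work, as an engineer would, in place of code of your own. Each camera call takes 0.05 s, during which the arm holds its last target. There are 200 camera calls.

TASK

The black sorting tray in the clear project case has been left part-way along its two side ledges and stands proud of the case's rim, so the lid will not go on. With the fingertips, push the tray along the ledges towards the end where they step down, until you feel it drop into that seat and it lies level, just below the rim at both ends. Only push it: do not grip or lift it, keep the printed parts in the tray, leave everything else where it is, and finish clear of the case.

Things in the scene. Friction and masses are not known exactly. Their poses are not given: they have to be found in the camera images.
- case: Clear open-topped plastic project case, fixed to the bench; inside 400 x 250 mm, walls and floor 4 mm, rim 115 mm above the bench. Origin: centre of its underside. x: the way the tray slides, towards the seat end; y across; z up. A grey ledge 12 mm wide runs along each long wall, its top 100 mm high from the end at x = -200 mm to x = +66 mm, where it steps down to 92 mm.
- case_seat (a point): Middle of the tray's seat, the low stretch of the ledges: 134 mm long, from the step at x = +66 mm of the case to the end wall at x = +200 mm, ledge tops 92 mm high. The point lies half-way between the two ledges, at their top. A tray pushed over the step dips its leading end first; its tail drops 8 mm once it is past the step.
- tray: Loose black sorting tray, about 0.45 kg, hung on the ledges by side flanges; slides with a few newtons. Open box 118 mm long (x, as the case's x) x 220 mm wide x 65 mm high, walls 3 mm, three compartments side by side in y. Origin: centre of its underside, 56 mm above the bench on the high ledges, 48 mm seated. Flanges 130 mm long, undersides 44 mm above the origin, 3 mm side play.
- tray_lead (a point): Middle of the top edge of the tray's leading end wall, the end towards the seat (59 mm ahead of the tray's origin, 65 mm above it). 121 mm above the bench at the start, 113 mm seated, then 6 to 10 mm short of the case's end wall (4 mm of play).
- tray_tail (a point): Middle of the top edge of the tray's tail wall, the end away from the seat (59 mm behind the tray's origin, 65 mm above it; the wall below it is plain). 121 mm above the bench at the start, 113 mm seated, then at x = +72 to +76 mm of the case. Behind it the bay is open, at least 60 mm to the end wall at the start.
- knuckle_mid (a point): Small green printed knuckle, 56 x 22 x 22 mm, loose in the tray's +y compartment; point 10 mm above its underside.
- gear_mid (a point): White printed gear, 49 mm across, 18 mm high, loose in the middle compartment; point 10 mm above its underside.
- bracket_mid (a point): Orange printed angle bracket, 45 x 30 x 33 mm, loose in the tray's -y compartment; point 10 mm above its underside.
- motor_mid (a point): Square stepper motor, 42 x 42 x 34 mm (40 mm with its shaft), loose on the bay floor near the seat end; point 10 mm above its underside.
- shell: Orange printed cup, 90 mm across, 90 mm high, standing on the bench to the right of the case; origin at the centre of its underside.
- glue: White glue bottle with a red cap, 48 mm across, 120 mm high, standing to the right of the case; origin at the centre of its underside.
- tape: Yellow roll of tape, 96 mm across, 24 mm high, lying to the right of the case; origin at the centre of its underside.
- finger: Green printed finger linkage, about 155 mm long, 14 mm high, lying to the left of the case; origin under its middle.
There are look-alikes about, which are no part of the job. What is shaped like the part that bears knuckle_mid but purple is not meant.

How it is judged:
At the end, for the whole second after the job is handed in: The tray sits in its seat at the stepped-down end: both ends of its rim within about 3 mm of the 113 mm seated height (so not above the case's rim), its origin 128 to 138 mm towards the seat end of the case, level within 0.03 rad and at rest, with the knuckle, gear and bracket still in it (z of tray_lead in the frame of case between 0.11 and 0.1155 m and z of tray_tail in the frame of case between 0.11 and 0.1155 m and x of tray in the frame of case between 0.128 and 0.138 m and angle between tray's own z axis and vertical below 0.03 rad and linear speed of tray below 0.01 m/s and x of knuckle_mid in the frame of tray between -0.059 and 0.059 m and y of knuckle_mid in the frame of tray between -0.11 and 0.11 m and z of knuckle_mid in the frame of tray between 0 and 0.05 m and x of gear_mid in the frame of tray between -0.059 and 0.059 m and y of gear_mid in the frame of tray between -0.11 and 0.11 m and z of gear_mid in the frame of tray between 0 and 0.05 m and x of bracket_mid in the frame of tray between -0.059 and 0.059 m and y of bracket_mid in the frame of tray between -0.11 and 0.11 m and z of bracket_mid in the frame of tray between 0 and 0.05 m); the robot touches nothing.
It fails at once if the tray is lifted off its ledges or tipped up (height (world z) of tray above 0.068 m or angle between tray's own z axis and vertical above 0.15 rad).
It fails at once if a wall of the tray is gripped between the fingers (contact force between the fingers and tray above 0.5 N and ((x of the grasp point in the frame of tray between -0.0625 and -0.0525 m and y of the grasp point in the frame of tray between -0.11 and 0.11 m and z of the grasp point in the frame of tray below 0.078 m) or (x of the grasp point in the frame of tray between 0.0525 and 0.0625 m and y of the grasp point in the frame of tray between -0.11 and 0.11 m and z of the grasp point in the frame of tray below 0.078 m) or (y of the grasp point in the frame of tray between -0.1135 and -0.1035 m and x of the grasp point in the frame of tray between -0.059 and 0.059 m and z of the grasp point in the frame of tray below 0.078 m) or (y of the grasp point in the frame of tray between 0.1035 and 0.1135 m and x of the grasp point in the frame of tray between -0.059 and 0.059 m and z of the grasp point in the frame of tray below 0.078 m) or (y of the grasp point in the frame of tray between -0.0412 and -0.0312 m and x of the grasp point in the frame of tray between -0.059 and 0.059 m and z of the grasp point in the frame of tray below 0.068 m) or (y of the grasp point in the frame of tray between 0.0312 and 0.0412 m and x of the grasp point in the frame of tray between -0.059 and 0.059 m and z of the grasp point in the frame of tray below 0.068 m))).
It fails at once if a printed part is taken out of the tray (z of any of knuckle_mid, gear_mid, bracket_mid in the frame of tray above 0.06 m).
It fails at once if the motor in the bay is moved about or lifted (distance of motor_mid from where it was at the start of the episode above 0.03 m).
It fails at once if something else on the bench is disturbed (distance of any of shell, glue, tape, finger from where it was at the start of the episode above 0.03 m).
It also fails if it takes over 40 s, if anything falls off the work surface, if the arm or the gripper's body presses on something with over 40 N, if the wrist force passes 120 N, or if a joint passes its speed limit or range.

## Working session

There is one attempt and no reset: what is moved stays moved. The work goes in short steps, Python scripts to look and compute and a shell command to move; the robot and the scene stay as the last step left them, time stands still between calls to the robot, and variables do not carry over. Pictures are saved under pics/ and viewed, about 8 in all and at most 12, crops included, and the job is handed in when it is done.

```bash
mkdir -p pics; python3 - <<'E'
from cell import *
import cv2,numpy as np
s=state();print(s,tip_extent() if callable(tip_extent) else tip_extent)
for n in("top","side"):
    p,d=capture(n);cv2.imwrite(f"pics/{n}0.png",p[:,:,::-1]);np.save(f"{n}0.npy",d)
    print(n,camera_model(n))
E
```

```text
{'t': 0.0, 'joint_pos': array([ 1.00480306e+00,  3.26919567e-01, -1.93590686e-01,  1.05202527e+00,
       -1.75002625e-05,  1.43662152e+00]), 'joint_vel': array([-0.00213623, -0.00060803, -0.00047953,  0.00163378, -0.0009235 ,
       -0.00060669]), 'joint_efforts': array([-2.87992398e-04, -4.43408275e+01,  2.62434751e+01,  1.55055325e-02,
       -2.05531715e-04,  1.22152682e-05]), 'tcp_pos': array([0.23000679, 0.49927123, 0.40391225]), 'tcp_rot': array([ 8.42176329e-01,  5.39201516e-01, -7.84809219e-04,  3.74640295e-04]), 'ft_force': array([-0.50822061,  0.81427154,  0.36067965]), 'wrist_torque': array([0.01717527, 0.00038224, 0.0367117 ]), 'opening': 0.08549357929535678} 0.1734
top {'fx': 431.55568847888617, 'fy': 431.55568847888617, 'cx': 249.02362075821748, 'cy': 193.53582119648465, 'R': array([[ 0.00587599, -0.99992186, -0.01103362],
       [-0.99466436, -0.00470792, -0.10305647],
       [ 0.10299648,  0.0115803 , -0.99461431]]), 't': array([-0.00620567,  0.46746163,  1.17730686])}
side {'fx': 414.3860722640512, 'fy': 414.3860722640512, 'cx': 257.3020612945352, 'cy': 186.3040593490377, 'R': array([[-0.98348874, -0.17994999, -0.01918047],
       [-0.10015227,  0.629495  , -0.77052292],
       [ 0.1507296 , -0.75587965, -0.63712365]]), 't': array([0.47123168, 0.11418648, 1.3452304 ])}
```

View pics/top0.png

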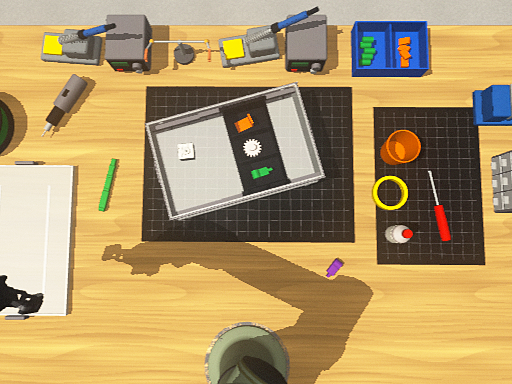

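View pics/side0.png

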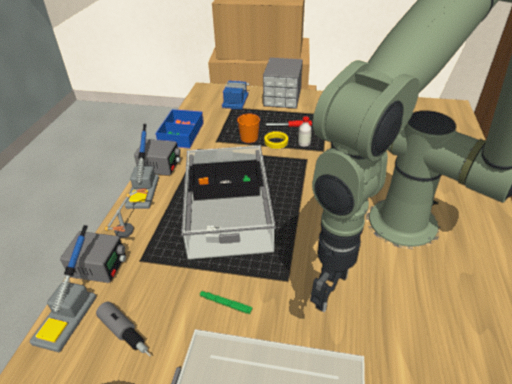

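The top view shows the case with its rim corners near (148,123), (297,85), (324,177) and (172,218). The tray is right of centre and the motor is at (186,151), so the seat end is to the left (world +y). I'll enlarge the crop to read the corners.

```bash
python3 - <<'E'
import cv2
p=cv2.imread("pics/top0.png")[75:225,135:335]
cv2.imwrite("pics/crop0.png",cv2.resize(p,None,fx=4,fy=4,interpolation=cv2.INTER_CUBIC))
E
```

```text
(no output)
```

View pics/crop0.png

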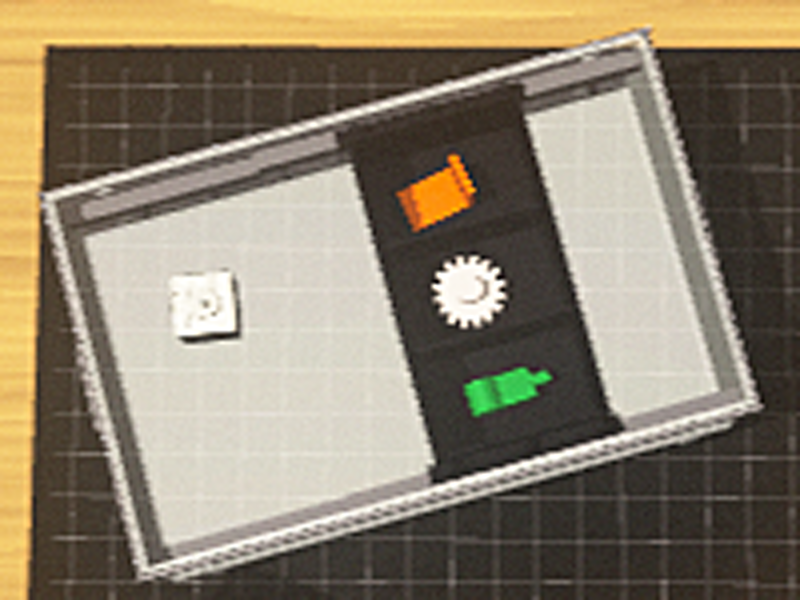

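The crop shows the outer rim corners at about (45,195), (648,35), (758,405) and (145,577). The tray's tail edge runs (530,120)–(607,415) and its leading edge (352,160)–(432,465).

```bash
cat > h.py <<'E'
import numpy as np
from cell import camera_model
def ray(n,uv,z):
    m=camera_model(n);R=np.array(m["R"]);t=np.array(m["t"])
    c=-R.T@t;d=R.T@np.array([(uv[0]-m["cx"])/m["fx"],(uv[1]-m["cy"])/m["fy"],1])
    return c+d*(z-c[2])/d[2]
E
python3 - <<'E'
from h import *
from scipy.spatial.transform import Rotation as Ro
from cell import state
f=lambda q,z:ray("top",(135+(q[0]-1.5)/4,75+(q[1]-1.5)/4),z)[:2]
C=[f(q,.115) for q in((45,195),(648,35),(758,405),(145,577))]
print("corners",C,[np.linalg.norm(C[i]-C[(i+1)%4]) for i in range(4)])
o=sum(C)/4; x=(C[0]+C[3]-C[1]-C[2]);x/=np.linalg.norm(x);y=np.array([-x[1],x[0]])
print("o",o,"x",x,"ang",np.degrees(np.arctan2(x[1],x[0])))
L=lambda p:np.array([(p-o)@x,(p-o)@y])
for n,q,z in(("tailA",(530,120),.121),("tailB",(607,415),.121),("leadA",(352,160),.121),("leadB",(432,465),.121)):
    print(n,L(f(q,z)))
s=state();print("tcp",s["tcp_pos"],"tool x",Ro.from_quat(s["tcp_rot"]).as_matrix()[:,0],"local",L(s["tcp_pos"][:2]))
E
```

```text
corners [array([0.64183489, 0.26691321]), array([ 0.75091191, -0.12868145]), array([ 0.50476874, -0.19814762]), array([0.39186964, 0.19504205])] [np.float64(0.410357084786578), np.float64(0.2557577090159689), np.float64(0.40907740542779564), np.float64(0.26009245967467143)]
o [0.57234629 0.03378155] x [-0.27089319  0.96260941] ang 105.71742347667883
tailA [-0.11360121 -0.09152637]
tailB [-0.10879206  0.10888294]
leadA [ 0.00542757 -0.0968879 ]
leadB [0.00790806 0.11009379]
tcp [0.23002915 0.49931143 0.40398744] tool x [ 0.41848914  0.90822048 -0.00154819] local [0.54085482 0.20340884]
```

```bash
python3 -m crank '[{"delta_pos":[0.010,-0.016,0],"roll":-4.5,"gripper":1},{"delta_pos":[0.0192,-0.0307,0],"roll":-5,"gripper":1},{"delta_pos":[0.0192,-0.0307,0],"roll":-5,"gripper":1},{"delta_pos":[0.0192,-0.0307,0],"roll":-5,"gripper":1},{"delta_pos":[0.0192,-0.0307,0],"roll":-5,"gripper":1},{"delta_pos":[0.0192,-0.0307,0],"roll":-5,"gripper":1},{"delta_pos":[0.0192,-0.0307,0],"roll":-5,"gripper":1},{"delta_pos":[0.0192,-0.0307,0],"roll":-5,"gripper":1},{"delta_pos":[0.0192,-0.0307,0],"roll":-5,"gripper":1},{"delta_pos":[0.0192,-0.0307,0],"roll":-5,"gripper":1}]'
python3 -m crank '[{"delta_pos":[0.0192,-0.0307,0],"roll":0,"gripper":1},{"delta_pos":[0.0192,-0.0307,0],"roll":0,"gripper":1},{"delta_pos":[0.0192,-0.0307,0],"roll":0,"gripper":1},{"delta_pos":[0.0192,-0.0307,0],"roll":0,"gripper":1},{"delta_pos":[0.0192,-0.0307,0],"roll":0,"gripper":1},{"delta_pos":[0.0192,-0.0307,0],"roll":0,"gripper":1},{"delta_pos":[0.0192,-0.0307,0],"roll":0,"gripper":1},{"delta_pos":[0.0192,-0.0307,0],"roll":0,"gripper":1},{"delta_pos":[0.0192,-0.0307,0],"roll":0,"gripper":1},{"delta_pos":[0.0192,-0.0307,0],"roll":0,"gripper":1},{"delta_pos":[0.0095,-0.015,0],"roll":0,"gripper":1},{"delta_pos":[0,0,0],"roll":0,"gripper":1}]'
cat >> h.py <<'E'
from cell import state,capture
from scipy.spatial.transform import Rotation as Ro
import cv2
O=np.array([.5723,.0338]);X=np.array([-.2709,.9626]);Y=np.array([-X[1],X[0]])
def L(p): return np.array([(p[:2]-O)@X,(p[:2]-O)@Y])
def rep():
    s=state();f=s["ft_force"]
    print("t",round(s["t"],2),"tcp",s["tcp_pos"].round(4),"case",L(s["tcp_pos"]).round(4),"tipx",Ro.from_quat(s["tcp_rot"]).as_matrix()[:,0].round(3),"F along",round(f[:2]@X,1),f.round(1),"open",round(s["opening"],4))
E
python3 - <<'E'
from h import *
rep()
a=[capture(n)[0][:,:,::-1] for n in("top","side")]
b=[cv2.resize(a[0][70:230,130:340],(788//2,300)),cv2.resize(a[1][130:290,150:360],(788//2,300))]
cv2.imwrite("pics/p1.png",np.hstack(b))
E
```

```text
t: 0.93
tcp_pos: [0.4134, 0.2056, 0.4045]
tcp_rot: [0.991, 0.135, -0.0, -0.0]
ft_force: [0.5, 0.6, -1.1]
opening: 0.0855
t: 1.93
tcp_pos: [0.6159, -0.1184, 0.4035]
tcp_rot: [0.991, 0.135, -0.0, 0.0]
ft_force: [-0.5, -0.1, 0.9]
opening: 0.0854
t 1.93 tcp [ 0.6159 -0.1184  0.4035] case [-0.1584 -0.0007] tipx [ 0.964  0.267 -0.   ] F along 0.1 [-0.5 -0.1  0.9] open 0.0854
```

View pics/p1.png

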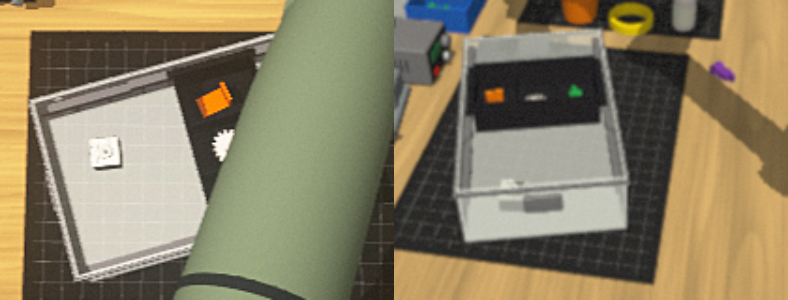

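The top view is blocked by the arm. In the side crop the tray is unchanged and the gripper is above the crop. I'll lower it into the bay behind the tail.

```bash
python3 -m crank '[{"delta_pos":[0,0,-0.02],"roll":0,"gripper":1},{"delta_pos":[0,0,-0.03],"roll":0,"gripper":1},{"delta_pos":[0,0,-0.03],"roll":0,"gripper":1},{"delta_pos":[0,0,-0.02],"roll":0,"gripper":1},{"delta_pos":[0,0,-0.01],"roll":0,"gripper":1},{"delta_pos":[0,0,0],"roll":0,"gripper":1}]'
python3 - <<'E'
from h import *
rep()
a=capture("side")[0][:,:,::-1]
cv2.imwrite("pics/p2.png",cv2.resize(a[110:290,150:360],(700,600)))
E
```

```text
t: 2.53
tcp_pos: [0.613, -0.1132, 0.2923]
tcp_rot: [0.99, 0.138, -0.002, -0.001]
ft_force: [-0.7, 0.5, -0.0]
opening: 0.0859
t 2.53 tcp [ 0.613  -0.1132  0.2923] case [-0.1525  0.0007] tipx [ 0.962  0.273 -0.004] F along 0.7 [-0.7  0.5 -0. ] open 0.0859
```

View pics/p2.png

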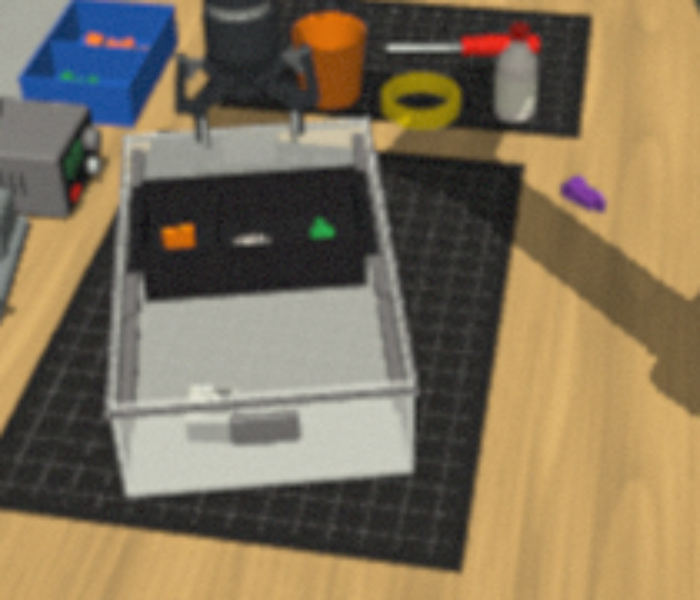

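The fingertips hang inside the bay behind the tail wall, near (203,135) and (296,125). I'll go lower, then close up to contact.

```bash
python3 -m crank '[{"delta_pos":[0,0,-0.015],"roll":0,"gripper":1},{"delta_pos":[0,0,-0.015],"roll":0,"gripper":1},{"delta_pos":[0,0,-0.008],"roll":0,"gripper":1},{"delta_pos":[0,0,0],"roll":0,"gripper":1}]'
python3 -m crank '[{"delta_pos":[-0.0016,0.0058,0],"roll":0,"gripper":1},{"delta_pos":[-0.0016,0.0058,0],"roll":0,"gripper":1},{"delta_pos":[-0.0016,0.0058,0],"roll":0,"gripper":1},{"delta_pos":[-0.0016,0.0058,0],"roll":0,"gripper":1},{"delta_pos":[-0.0016,0.0058,0],"roll":0,"gripper":1},{"delta_pos":[-0.0016,0.0058,0],"roll":0,"gripper":1},{"delta_pos":[-0.0016,0.0058,0],"roll":0,"gripper":1},{"delta_pos":[-0.0016,0.0058,0],"roll":0,"gripper":1}]'
python3 -c "from h import *;rep()"
```

```text
t: 2.92
tcp_pos: [0.6142, -0.1144, 0.2565]
tcp_rot: [0.991, 0.137, -0.0, -0.0]
ft_force: [-0.5, -1.0, 0.6]
opening: 0.0854
t: 3.58
tcp_pos: [0.6021, -0.0685, 0.2573]
tcp_rot: [0.991, 0.137, 0.001, 0.001]
ft_force: [1.5, -5.2, 0.7]
opening: 0.0852
t 3.58 tcp [ 0.6021 -0.0685  0.2573] case [-0.1066 -0.0009] tipx [0.963 0.271 0.001] F along -5.4 [ 1.5 -5.2  0.7] open 0.0852
```

Contact at 5 N, and the tray is sliding.

```bash
python3 -m crank '[{"delta_pos":[-0.0016,0.0058,0],"roll":0,"gripper":1},{"delta_pos":[-0.0016,0.0058,0],"roll":0,"gripper":1},{"delta_pos":[-0.0016,0.0058,0],"roll":0,"gripper":1},{"delta_pos":[-0.0016,0.0058,0],"roll":0,"gripper":1},{"delta_pos":[-0.0016,0.0058,0],"roll":0,"gripper":1},{"delta_pos":[-0.0016,0.0058,0],"roll":0,"gripper":1},{"delta_pos":[-0.0016,0.0058,0],"roll":0,"gripper":1},{"delta_pos":[-0.0016,0.0058,0],"roll":0,"gripper":1},{"delta_pos":[-0.0016,0.0058,0],"roll":0,"gripper":1},{"delta_pos":[-0.0016,0.0058,0],"roll":0,"gripper":1}]'
python3 - <<'E'
from h import *
rep()
a=capture("side")[0][:,:,::-1]
cv2.imwrite("pics/p3.png",cv2.resize(a[110:290,150:360],(700,600)))
E
```

```text
t: 4.42
tcp_pos: [0.5861, -0.0106, 0.2573]
tcp_rot: [0.991, 0.137, 0.001, 0.001]
ft_force: [1.4, -5.9, 1.5]
opening: 0.0852
t 4.42 tcp [ 0.5861 -0.0106  0.2573] case [-0.0465 -0.0012] tipx [0.963 0.271 0.001] F along -6.1 [ 1.4 -5.9  1.5] open 0.0852
```

View pics/p3.png

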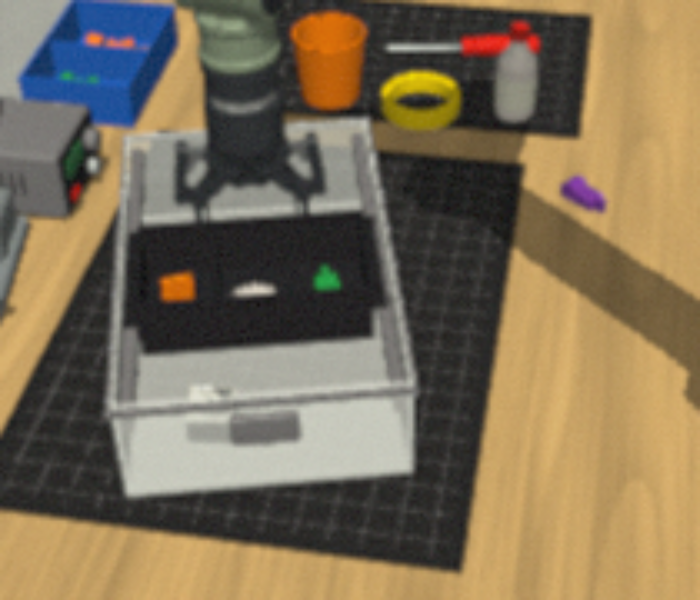

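The tray slides squarely with its parts inside, and the two tips are on the tail wall at (200,215) and (307,210). I'll continue.

```bash
python3 -m crank '[{"delta_pos":[-0.0016,0.0058,0],"roll":0,"gripper":1},{"delta_pos":[-0.0016,0.0058,0],"roll":0,"gripper":1},{"delta_pos":[-0.0016,0.0058,0],"roll":0,"gripper":1},{"delta_pos":[-0.0016,0.0058,0],"roll":0,"gripper":1},{"delta_pos":[-0.0016,0.0058,0],"roll":0,"gripper":1},{"delta_pos":[-0.0016,0.0058,0],"roll":0,"gripper":1},{"delta_pos":[-0.0016,0.0058,0],"roll":0,"gripper":1},{"delta_pos":[-0.0016,0.0058,0],"roll":0,"gripper":1}]'
python3 -m crank '[{"delta_pos":[-0.0011,0.0039,0],"roll":0,"gripper":1},{"delta_pos":[-0.0011,0.0039,0],"roll":0,"gripper":1},{"delta_pos":[-0.0011,0.0039,0],"roll":0,"gripper":1},{"delta_pos":[-0.0011,0.0039,0],"roll":0,"gripper":1},{"delta_pos":[-0.0011,0.0039,0],"roll":0,"gripper":1},{"delta_pos":[-0.0011,0.0039,0],"roll":0,"gripper":1},{"delta_pos":[-0.0011,0.0039,0],"roll":0,"gripper":1},{"delta_pos":[-0.0011,0.0039,0],"roll":0,"gripper":1}]'
python3 -c "from h import *;rep()"
```

```text
t: 5.13
tcp_pos: [0.5734, 0.0356, 0.2573]
tcp_rot: [0.991, 0.137, 0.001, 0.001]
ft_force: [2.0, -6.8, 3.3]
opening: 0.0851
t: 5.8
tcp_pos: [0.5653, 0.0658, 0.2583]
tcp_rot: [0.991, 0.136, 0.002, 0.003]
ft_force: [1.2, -10.7, 8.9]
opening: 0.0858
t 5.8 tcp [0.5653 0.0658 0.2583] case [ 0.0327 -0.002 ] tipx [0.963 0.27  0.002] F along -10.7 [  1.2 -10.7   8.9] open 0.0858
```

```bash
python3 -m crank '[{"delta_pos":[-0.0011,0.0039,0],"roll":0,"gripper":1},{"delta_pos":[-0.0011,0.0039,0],"roll":0,"gripper":1},{"delta_pos":[-0.0011,0.0039,0],"roll":0,"gripper":1}]'
python3 - <<'E'
from h import *
rep()
a=capture("side")[0][:,:,::-1]
cv2.imwrite("pics/p4.png",cv2.resize(a[110:290,150:360],(700,600)))
E
```

```text
t: 6.05
tcp_pos: [0.5617, 0.0781, 0.2578]
tcp_rot: [0.991, 0.136, 0.001, 0.002]
ft_force: [2.6, -5.1, 3.4]
opening: 0.0853
t 6.05 tcp [0.5617 0.0781 0.2578] case [ 0.0455 -0.0018] tipx [0.963 0.27  0.002] F along -5.6 [ 2.6 -5.1  3.4] open 0.0853
```

View pics/p4.png

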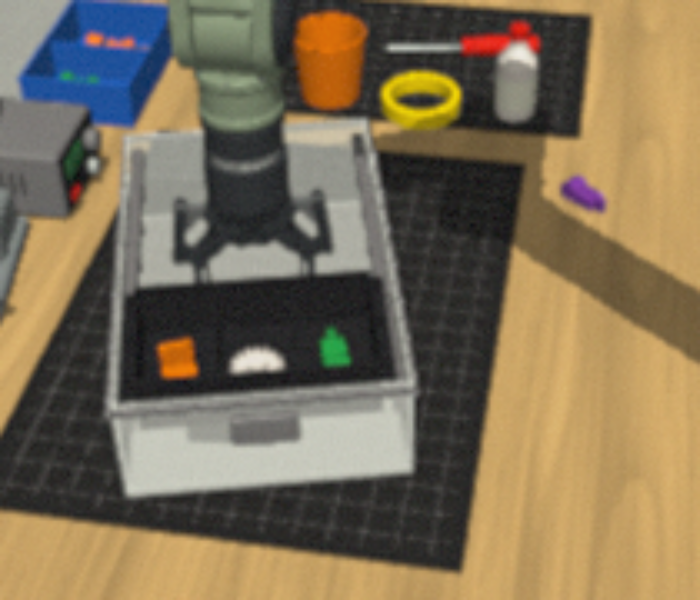

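The leading end has dipped, the parts are still in, and the motor is under the tray. About 15–18 mm remain, so I'll use smaller steps.

```bash
python3 -m crank '[{"delta_pos":[-0.0008,0.0029,0],"roll":0,"gripper":1},{"delta_pos":[-0.0008,0.0029,0],"roll":0,"gripper":1},{"delta_pos":[-0.0008,0.0029,0],"roll":0,"gripper":1},{"delta_pos":[-0.0008,0.0029,0],"roll":0,"gripper":1}]'; python3 -m crank '[{"delta_pos":[-0.0005,0.0019,0],"roll":0,"gripper":1}]'
python3 -c "from h import *;rep()"
```

```text
t: 6.43
tcp_pos: [0.5579, 0.0902, 0.257]
tcp_rot: [0.991, 0.137, 0.0, 0.001]
ft_force: [2.0, -4.5, 1.1]
opening: 0.085
t: 6.52
tcp_pos: [0.5572, 0.0922, 0.2568]
tcp_rot: [0.991, 0.137, 0.0, 0.001]
ft_force: [1.7, -4.8, 1.2]
opening: 0.0853
t 6.52 tcp [0.5572 0.0922 0.2568] case [ 0.0603 -0.0013] tipx [0.963 0.271 0.   ] F along -5.1 [ 1.7 -4.8  1.2] open 0.0853
```

```bash
for i in 1 2; do python3 -m crank '[{"delta_pos":[-0.0005,0.0019,0],"roll":0,"gripper":1},{"delta_pos":[0,0,0],"roll":0,"gripper":1}]'; done
python3 - <<'E'
from h import *
rep()
a=capture("side")[0][:,:,::-1]
cv2.imwrite("pics/p5.png",cv2.resize(a[150:270,170:350],(780,520)))
E
```

```text
t: 6.68
tcp_pos: [0.5561, 0.0947, 0.2564]
tcp_rot: [0.991, 0.137, -0.001, -0.001]
ft_force: [1.4, -3.0, 0.3]
opening: 0.0853
t: 6.85
tcp_pos: [0.5557, 0.0964, 0.2564]
tcp_rot: [0.991, 0.137, -0.0, -0.0]
ft_force: [1.6, -2.7, -0.1]
opening: 0.0858
t 6.85 tcp [0.5557 0.0964 0.2564] case [ 0.0647 -0.001 ] tipx [ 0.962  0.272 -0.001] F along -3.1 [ 1.6 -2.7 -0.1] open 0.0858
```

View pics/p5.png

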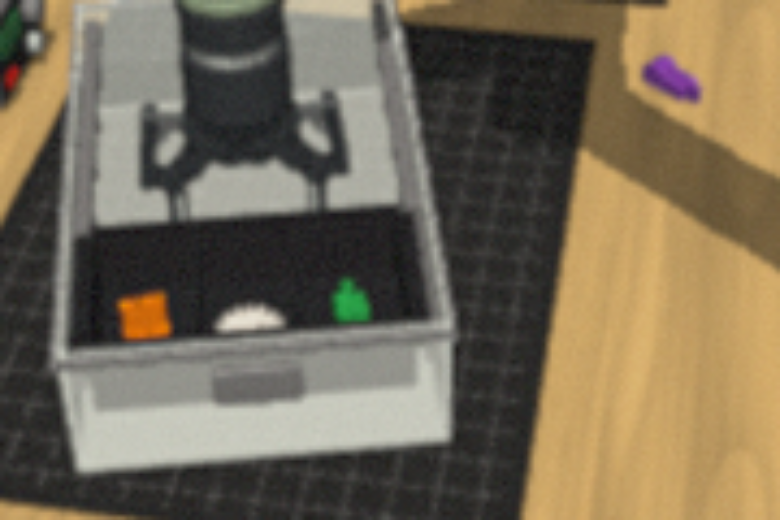

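The leading edge lies just inside the end wall and the tail edge is at about (250,220). I'll check heights with depth.

```bash
cat >> h.py <<'E'
def prof():
    m=camera_model("side");R=np.array(m["R"]);t=np.array(m["t"])
    p,d=capture("side");v,u=np.mgrid[:384,:512]
    P=(np.stack([(u-m["cx"])/m["fx"]*d,(v-m["cy"])/m["fy"]*d,d],-1).reshape(-1,3)-t)@R
    ok=(d.ravel()>0)&(p.reshape(-1,3).max(1)<70)
    a=(P[:,:2]-O)@X;b=(P[:,:2]-O)@Y;z=P[:,2]
    for lo in np.arange(.05,.2,.006):
        k=ok&(a>=lo)&(a<lo+.006)&(abs(b)<.1)&(z<.135)&(abs(b)>.0)
        if k.sum()>3: print(round(lo,3),k.sum(),"z p50 %.4f p90 %.4f max %.4f"%(*np.percentile(z[k],[50,90]),z[k].max()), "y<0 p90 %.4f y>0 %.4f"%tuple(np.percentile(z[k&(s*b>.06)],90) if (k&(s*b>.06)).any() else 0 for s in(-1,1)))
E
python3 -c "from h import *;prof()"
```

```text
0.068 10 z p50 0.1000 p90 0.1120 max 0.1318 y<0 p90 0.0763 y>0 0.1022
0.074 733 z p50 0.0814 p90 0.1057 max 0.1336 y<0 p90 0.1044 y>0 0.1056
0.08 264 z p50 0.0724 p90 0.1051 max 0.1143 y<0 p90 0.1061 y>0 0.0983
0.086 57 z p50 0.0505 p90 0.0537 max 0.1054 y<0 p90 0.0518 y>0 0.0507
0.092 62 z p50 0.0507 p90 0.0530 max 0.1034 y<0 p90 0.0000 y>0 0.0522
0.098 52 z p50 0.0517 p90 0.0723 max 0.1051 y<0 p90 0.0534 y>0 0.0520
0.104 47 z p50 0.0505 p90 0.0530 max 0.1035 y<0 p90 0.0521 y>0 0.0523
0.11 38 z p50 0.0514 p90 0.0758 max 0.1051 y<0 p90 0.0531 y>0 0.0524
0.116 34 z p50 0.0509 p90 0.0593 max 0.1042 y<0 p90 0.0488 y>0 0.0524
0.122 37 z p50 0.0506 p90 0.0546 max 0.1049 y<0 p90 0.0506 y>0 0.0518
0.128 11 z p50 0.0813 p90 0.1047 max 0.1050 y<0 p90 0.0000 y>0 0.0563
0.14 5 z p50 0.1012 p90 0.1037 max 0.1051 y<0 p90 0.0000 y>0 0.0000
0.146 4 z p50 0.1000 p90 0.1037 max 0.1039 y<0 p90 0.0000 y>0 0.0000
0.152 5 z p50 0.1016 p90 0.1041 max 0.1052 y<0 p90 0.0000 y>0 0.0000
0.158 4 z p50 0.1023 p90 0.1042 max 0.1043 y<0 p90 0.0000 y>0 0.0000
0.188 24 z p50 0.1124 p90 0.1136 max 0.1143 y<0 p90 0.1132 y>0 0.1130
0.194 8 z p50 0.1146 p90 0.1156 max 0.1165 y<0 p90 0.1127 y>0 0.1148
```

The tray floor reads a level 0.051 m, as expected when seated (48 + 3 mm). I'll back off, rise, and move clear for the final look.

```bash
python3 -m crank '[{"delta_pos":[0.0016,-0.0058,0],"roll":0,"gripper":1},{"delta_pos":[0.0027,-0.0096,0],"roll":0,"gripper":1},{"delta_pos":[0.0027,-0.0096,0],"roll":0,"gripper":1},{"delta_pos":[0.0027,-0.0096,0],"roll":0,"gripper":1},{"delta_pos":[0.0027,-0.0096,0],"roll":0,"gripper":1},{"delta_pos":[0,0,0.02],"roll":0,"gripper":1},{"delta_pos":[0,0,0.03],"roll":0,"gripper":1},{"delta_pos":[0,0,0.03],"roll":0,"gripper":1},{"delta_pos":[0,0,0.03],"roll":0,"gripper":1},{"delta_pos":[0,0,0.03],"roll":0,"gripper":1},{"delta_pos":[0,0,0.02],"roll":0,"gripper":1},{"delta_pos":[0,0,0],"roll":0,"gripper":1}]'
python3 -m crank '[{"delta_pos":[-0.01,-0.02,0],"roll":0,"gripper":1},{"delta_pos":[-0.01,-0.03,0],"roll":0,"gripper":1},{"delta_pos":[-0.01,-0.03,0],"roll":0,"gripper":1},{"delta_pos":[-0.01,-0.03,0],"roll":0,"gripper":1},{"delta_pos":[-0.01,-0.03,0],"roll":0,"gripper":1},{"delta_pos":[-0.01,-0.03,0],"roll":0,"gripper":1},{"delta_pos":[-0.01,-0.03,0],"roll":0,"gripper":1},{"delta_pos":[-0.01,-0.02,0],"roll":0,"gripper":1},{"delta_pos":[0,0,0],"roll":0,"gripper":1}]'
python3 - <<'E'
from h import *
rep();prof()
a=[capture(n)[0][:,:,::-1] for n in("top","side")]
cv2.imwrite("pics/p6.png",np.hstack([cv2.resize(a[0][70:230,130:340],(394,300)),cv2.resize(a[1][130:290,150:360],(394,300))]))
E
```

```text
t: 7.95
tcp_pos: [0.5699, 0.0511, 0.4219]
tcp_rot: [0.991, 0.137, 0.004, 0.001]
ft_force: [1.0, -0.8, 0.9]
opening: 0.0854
t: 8.7
tcp_pos: [0.4869, -0.1717, 0.4159]
tcp_rot: [0.991, 0.134, -0.001, 0.0]
ft_force: [0.9, -0.7, -0.4]
opening: 0.0856
t 8.7 tcp [ 0.4869 -0.1717  0.4159] case [-0.1747  0.1379] tipx [ 0.964  0.266 -0.002] F along -1.0 [ 0.9 -0.7 -0.4] open 0.0856
0.068 8 z p50 0.0872 p90 0.0997 max 0.1057 y<0 p90 0.0000 y>0 0.0744
0.074 724 z p50 0.0819 p90 0.1060 max 0.1131 y<0 p90 0.1069 y>0 0.1055
0.08 262 z p50 0.0722 p90 0.1055 max 0.1152 y<0 p90 0.1005 y>0 0.1063
0.086 72 z p50 0.0504 p90 0.0535 max 0.1028 y<0 p90 0.0536 y>0 0.0514
0.092 59 z p50 0.0503 p90 0.0532 max 0.1037 y<0 p90 0.0515 y>0 0.0530
0.098 52 z p50 0.0505 p90 0.0531 max 0.1046 y<0 p90 0.0488 y>0 0.0532
0.104 43 z p50 0.0504 p90 0.0717 max 0.1027 y<0 p90 0.0511 y>0 0.0530
0.11 40 z p50 0.0507 p90 0.0531 max 0.1046 y<0 p90 0.0524 y>0 0.0516
0.116 41 z p50 0.0512 p90 0.0778 max 0.1047 y<0 p90 0.0521 y>0 0.0523
0.122 30 z p50 0.0514 p90 0.1019 max 0.1034 y<0 p90 0.0000 y>0 0.0522
0.128 5 z p50 0.0517 p90 0.0696 max 0.0802 y<0 p90 0.0000 y>0 0.0516
0.134 5 z p50 0.1017 p90 0.1045 max 0.1049 y<0 p90 0.0000 y>0 0.0000
0.14 4 z p50 0.1013 p90 0.1033 max 0.1037 y<0 p90 0.0000 y>0 0.0000
0.146 5 z p50 0.1044 p90 0.1046 max 0.1047 y<0 p90 0.0000 y>0 0.0000
0.152 5 z p50 0.1015 p90 0.1033 max 0.1035 y<0 p90 0.0000 y>0 0.0000
0.164 6 z p50 0.1032 p90 0.1055 max 0.1059 y<0 p90 0.0000 y>0 0.0000
0.188 23 z p50 0.1121 p90 0.1139 max 0.1143 y<0 p90 0.1137 y>0 0.1124
0.194 9 z p50 0.1142 p90 0.1165 max 0.1173 y<0 p90 0.1173 y>0 0.1141
0.2 6 z p50 -0.0026 p90 -0.0015 max -0.0012 y<0 p90 -0.0022 y>0 0.0000
```

View pics/p6.png

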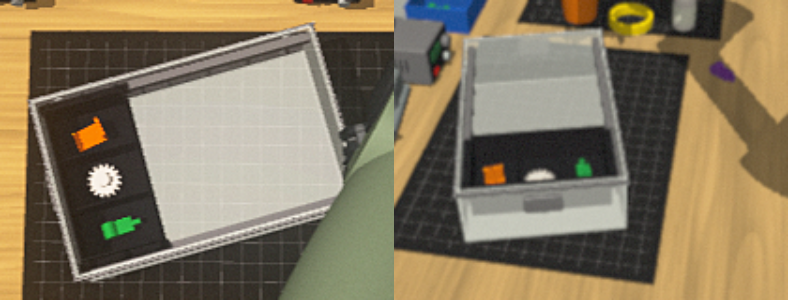

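The tray is seated level at the left (seat) end with all three parts in it. Its tail edge runs (130,90)–(170,240) in the left panel, and the gripper is above and clear of the case.

```bash
python3 -c "from cell import hand_in;print(hand_in())"
```

```text
the job is handed in; nothing more can be done
None
```

I pushed the tray along the ledges with the open fingertips on its tail wall until it dropped into the seat. I then backed off, raised the gripper clear of the case and handed the job in at about 9 s.

What the last checks showed:
- **Seating:** the tray floor reads level at about 51 mm, which is what a seated tray should give. The edge at the leading end reads about 112–114 mm, and the tail's highest readings are 113–115 mm, against 113 mm expected.
- **Position:** the tail wall is at about 74–77 mm in the case, which puts the tray's origin at about 133–136 mm, inside the 128–138 mm window. This is a camera estimate, good to a few millimetres.
- **Parts:** the knuckle, gear and bracket are all still in the tray.
- **Forces:** pushing took about 3–11 N. The readings taken after backing off were about 1 N, the same as the sensor's noise.

I did not measure two things. The motor is hidden under the tray, so I could not see whether it stayed put. The shell, glue, tape and finger I did not re-measure at the end. The arm's path stayed well away from them.

No check failed.

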